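# Clamp a glass jar with the torque-limited lever

### The arm

A 6-joint arm with a two-finger parallel gripper is mounted at the origin on a cart in front of the work surface, level with it; the furniture and walls round the work are solid. World frame = base frame: x ahead of the robot, y to its left, z up, the work surface at z = 0. Lengths are in m, angles in rad, forces in N, time in s.
With the tool pointing down it reaches from about 0.375 to 0.9 m from the base axis. Payload 3.1 kg.
Tool frame: the origin (TCP) lies midway between the tips of the shut fingers; the grasp point (between the pads) lies 19 mm behind it; z points along the fingers, y is the direction in which the jaws open and shut (so a half turn about z gives the same grasp; the last joint's range is limited). The gripper opens to 85 mm and grips with 20 to 120 N. Pads are 22 mm wide; open, the fingers measure 114 mm over their backs; the gripper's body (76 mm by 85 mm) begins 54 mm behind the grasp point. The pads swing forward as they close: fully open they stand 13 mm farther back than shut.
Start: joints at [-1.458, 0.527, 1.433, -0, 1.181, -0.178], TCP at [0.18, -0.599, 0.231] pointing down, gripper open.
Joint ranges: [-3.08, 3.08], [-0.75, 2.2], [0.22, 2.44], [-1.43, 4.57], [0, 2.65], [-2.85, 2.85]. Speed limits (rad/s): [2.79, 2.79, 3.14, 3.14, 3.14, 3.14].

### API

Orientations are given as [roll, pitch, yaw] about the fixed x, y, z axes, in that order (R = Rz(yaw) Ry(pitch) Rx(roll)).
In Python, from plant import monitor, eyes, workorder gives the robot as it stands.
- The arm moves only by the tool send_rows, never from a script. Its argument "motion" is a list that holds one entry, the list of rows, each a list of 7 numbers: the gripper's target within -1 to 1 (shut at 1, half-way at 0, fully open at -1), then the shift along the tool's x, y, z in units of 150 mm (1.0 is 150 mm), then the turn, a rotation vector about the tool's x, y, z in units of 0.08 rad (1.0 is 0.08 rad). In form: [[[gripper, tx, ty, tz, ax, ay, az], ...]]. A call has 1 to 8 rows; each row shifts and turns the commanded pose from where the row before left it, along the tool's axes as they then stand; what a row does not reach is not made up. A row lasts 1/12 s, in which the tool goes at most 41.7 mm and 7.16 degrees, less where a joint would pass 70% of its speed; a pose out of reach is approached as far as the arm can. A call with a number of a shift or a turn outside -1 to 1 is refused whole. A call with a gripper value outside its range is refused whole. The fingers move at their own pace and stop on an object; "newtons" is the grip in N (left out, the last holds). Time passes only in rows, so rows that do not move let the fingers close. It gives the time, the measured TCP pose, the force and the opening at its end, in the units of the state.
- monitor.state(): the state, without advancing time (a new reading comes with each control period).
- eyes.camera(name): name is "scene" or "top" or "wrist"; returns a dict with "frame" (480x640x3 uint8, red, green, blue), "depth" (480x640 float32, m along the optical axis (not along the pixel's ray), 0 where there is no reading), "fovy" (degrees; the focal length in pixels is half the picture's height over the tangent of half this angle, whatever the lens; pixels are square), "cx", "cy" (the principal point, pixels), "k1" (the pictures are not rectified: a ray, as slopes to the right and down, at radius r is drawn at 1 + k1 r^2 times it, then the intrinsics apply), "view" (4x4, takes a point from world to camera coordinates); the wrist camera has in their place "hand_eye" (4x4, takes a point from camera to tool coordinates, whose origin is the TCP and whose axes are the flange's). Camera axes: x right, y down, z forward; pixel columns grow to the right and rows downward; lengths in m; the calibration is good to about 2 mm. A picture is of the moment at which its call begins: read the wrist's pose just before it.
- workorder.close_job(): hands the job in, once; it reports no verdict.
Trained networks look in the newest picture that a camera, given by its name, has taken for a name from the list of things; names that differ only in an ending like _2 or _b are one class to them, and where a whole thing is asked for, a point or a joint stands for the part that bears it (a point fixed in the world has none). Each returns a list of dicts, best first, with "confidence" (0 to 1); they miss things now and then, are a little off and sometimes report something else, mostly with a low value. They report only what shows in the picture. A call takes as long as a camera call. They do not tell look-alikes from the thing itself.
- eyes.spot_in(target, camera): "extent" ([left, top, right, bottom] in pixels, round what is visible of it).
- eyes.trace(target, camera): "region" (480x640 bool, what is visible of it) and "extent" ([left, top, right, bottom] in pixels, round what is visible of it).
The state is a dict: "clock": time; "joints": joint angles; "joint_velocities": joint speeds; "joint_efforts": joint torques, N m; "position": TCP position; "eef_rot": TCP orientation; "force": force on the tool from outside, world axes, zero at the start; "ft_torque": the same for the moment, N m; "finger_gap": finger opening in m.
Only numpy, scipy, OpenCV 4.12 (cv2) and the standard library are available. Lean on these libraries where they do the work, as an engineer would, in place of code of your own. Each camera call takes 0.05 s, during which the arm holds its last target.

### The job

Stand the glass jar upright in the bench clamp, between the V-shaped stop and the sliding jaw, and let go of it. Then tighten the clamp with its lever, clockwise seen from above, until the lever's torque limiter slips; stop there at once so that the glass is not over-squeezed, and let go, leaving the jar clamped in the V. Leave the dropper bottle, tape roll and marker where they are.

Things in the scene. Friction and masses are not known exactly. Their poses are not given: they have to be found in the camera images.
- jar_center (a point): centre (half-way up, 39 mm above its foot) of the round glass jar with yellow lid; body 61 mm across up to 66 mm above its foot, lid 57 mm across, 78 mm tall, about 0.2 kg; stands loose on the bench at the right
- jar: the same jar; origin at the centre of its foot, z up
- clamp: grey bed 90 mm (its x) by 250 mm (its y, -95 to +155 mm), top 14 mm above the bench; green gear housing at y = +110 mm. Origin on the bench; x away from the robot, y left towards the housing at yaw 0. The jar goes on the bed at x = 0, between the jaw and a slippery V stop (35 mm high) that opens to +y. Home in the V the jar's axis is at y = -5.5 to +5.5 mm: the stop's place is not measured
- jaw: flat sliding jaw with slippery white face, 56 mm wide, top 35 mm above the bed; origin at bed height at the middle of its face, which looks to the clamp's -y. At first its face is at y = +44 to +48 mm in the clamp, so the jar (31 mm radius) has 8 to 22 mm of play between it and the V; it moves to -y by 15 mm per radian of tightening and pushes the jar home into the V
- pivot (a point): the lever's upright axis, level with the grip; on the clamp at x = 0, y = +110 mm. Force at the grip: up to 7 N as the jaw runs free (less in a pause); with the jar pinched it climbs within some 0.1 rad to 11 N and stays at 11 to 12 N, in a pause too: the limiter slips. After 0.2 rad of slip comes a dead stop. Let go, the lever springs back what it slipped; the jaw keeps its 40 to 50 N
- grip (a point): centre of the lever's orange upright grip, a freely spinning sleeve 19 mm in diameter and 50 mm tall (104 to 154 mm above the bench), free to be taken from above, 130 mm from the pivot. At first the lever points to the robot and somewhat to the right; it is tightened clockwise seen from above, by 0.5 to 1.5 rad until the jar is pinched. Below the sleeve is the flat lever, 8 mm thick
- dropper: bystander: dropper bottle, 47 mm across, 147 mm tall, behind the clamp to the right; origin at its foot
- tape: bystander: masking tape roll, 92 mm across, 26 mm high, lying in front of the clamp to the right; origin at its underside
- marker: bystander: marker pen, 17 x 123 x 18 mm, lying to the right of the clamp; origin at its underside
Not all that is in view belongs to the job. Leave any pink or turquoise look-alike of the jar alone.

How it is judged:
On the way, in this order (a step that is already met when the one before it is completed fails the run):
1. the jar stands upright on the clamp's bed between stop and jaw, let go and not yet clamped (x of jar in the frame of clamp between -0.015 and 0.015 m and y of jar in the frame of clamp between -0.013 and 0.02 m and z of jar in the frame of clamp between 0.01 and 0.018 m and angle between jar's own z axis and vertical below 0.1 rad and contact force between the fingers and jar below 0.1 N and contact force between jaw and jar below 5 N), for 0.2 s.
2. the jaw presses the jar with the force at which the limiter slips (contact force between jaw and jar above 32 N), for 0.1 s.
At the end, for the whole second after the job is handed in: the jar stands upright (within 0.1 rad) on the clamp's bed, in the middle of the V (within 5 mm of the clamp's y axis), at rest, and the jaw presses it with 25 to 70 N (the limiter slips at 40 to 50 N) with the lever let go (contact force between jaw and jar between 25 and 70 N and x of jar in the frame of clamp between -0.005 and 0.005 m and y of jar in the frame of clamp between -0.013 and 0.013 m and z of jar in the frame of clamp between 0.01 and 0.018 m and angle between jar's own z axis and vertical below 0.1 rad and linear speed of each of jar, jaw below 0.01 m/s); the robot touches nothing.
It fails at once if the jar is over-squeezed: the jaw presses it with more than 70 N (contact force between jaw and jar above 70 N).
It fails at once if the jar is tipped by more than 0.6 rad (angle between jar's own z axis and vertical above 0.6 rad).
It fails at once if the dropper bottle, tape roll or marker is moved by more than 25 mm (distance of any of dropper, tape, marker from where it was at the start of the episode above 0.025 m).
It also fails if it takes over 72 s, if anything falls off the work surface, if the arm or the gripper's body presses on something with over 40 N, if the wrist force passes 120 N, or if a joint passes its speed limit or range.

## Working session

There is one attempt and no reset: what is moved stays moved. The work goes in short steps, Python scripts to look and compute and a tool call to move; the robot and the scene stay as the last step left them, time stands still between calls to the robot, and variables do not carry over. Pictures are saved under pics/ and viewed, and the job is handed in when it is done.

Besides the shell and the picture viewer there is one more tool, called after "Request:" as name([rows], argument=value, ...), one row to a line, values as JSON. send_rows: Moves the arm, as the interface text tells. Shifts and turns lie within -1 to 1; 1 stands for 150 mm of shift or 0.08 rad of turn. Its arguments: {"type":"object","properties":{"motion":{"type":"array","items":{"type":"array","items":{"type":"array","items":{"type":"number","minimum":-1,"maximum":1}}}},"newtons":{"type":"number"}},"required":["motion"]}

```bash
ls; mkdir -p pics; cat > h.py <<'E'
import numpy as np, cv2
from plant import monitor, eyes, workorder
from scipy.spatial.transform import Rotation as R
def shot(n):
    st=monitor.state(); c=eyes.camera(n); c['st']=st
    if 'view' in c: c['c2w']=np.linalg.inv(c['view'])
    else:
        T=np.eye(4);T[:3,:3]=R.from_euler('xyz',st['eef_rot']).as_matrix();T[:3,3]=st['position']
        c['c2w']=T@c['hand_eye']
    f=240/np.tan(np.radians(c['fovy'])/2); c['K']=np.array([[f,0,c['cx']],[0,f,c['cy']],[0,0,1.]])
    return c
def save(c,name): cv2.imwrite('pics/'+name,c['frame'][:,:,::-1])
def pts(c,uv,d=None):
    uv=np.asarray(uv,float).reshape(-1,2)
    s=cv2.undistortPoints(uv.reshape(-1,1,2),c['K'],np.array([c['k1'],0,0,0,0.])).reshape(-1,2)
    return s
def world(c,uv,d=None):
    uv=np.asarray(uv,float).reshape(-1,2); s=pts(c,uv)
    if d is None: d=c['depth'][uv[:,1].astype(int),uv[:,0].astype(int)]
    P=np.c_[s*np.reshape(d,(-1,1)),np.broadcast_to(d,(len(s),))]
    return P@c['c2w'][:3,:3].T+c['c2w'][:3,3]
def atz(c,uv,z):
    s=pts(c,uv); r=np.c_[s,np.ones(len(s))]@c['c2w'][:3,:3].T; o=c['c2w'][:3,3]
    return o+r*((z-o[2])/r[:,2])[:,None]
def cloud(c,mask=None):
    m=c['depth']>0
    if mask is not None: m&=mask
    v,u=np.nonzero(m); return world(c,np.c_[u,v]), np.c_[u,v]
E
python3 - <<'E'
from h import *
print(monitor.state())
for n in ['scene','top','wrist']:
    c=shot(n); save(c,n+'0.png'); print(n,c['fovy'],c['cx'],c['cy'],c['k1'],c['c2w'].round(3).tolist())
    for t in ['jar','clamp','jaw','grip','pivot','dropper','tape','marker']:
        print(t,[(np.round(r['extent']).tolist(),round(r['confidence'],2)) for r in eyes.spot_in(t,n)][:4])
E
```

```text
pics
{'clock': 0.0, 'joints': array([-1.45747598e+00,  5.28500205e-01,  1.43390314e+00,  4.48586271e-05,
        1.18135845e+00, -1.78541180e-01]), 'joint_velocities': array([ 0.00102021, -0.00057229,  0.00095594,  0.00069017, -0.00037884,
       -0.00198777]), 'joint_efforts': array([-1.01407069e-03, -4.42355525e+01, -1.78022289e+01, -1.82716553e-04,
        8.46781244e-03, -1.82436551e-06]), 'position': array([ 0.17976939, -0.59785346,  0.23031242]), 'eef_rot': array([-3.13946536e+00, -4.26028970e-04,  2.91843997e-01]), 'force': array([-0.31448564, -0.0863004 , -0.03073535]), 'ft_torque': array([ 0.05834783, -0.02937618,  0.01557573]), 'finger_gap': 0.08526914657310236}
scene 45.78795443958274 310.85321115425836 239.86938521505724 -0.12190087099916552 [[0.858, -0.277, 0.432, -0.009], [-0.513, -0.45, 0.731, -1.138], [-0.008, -0.849, -0.528, 0.814], [0.0, 0.0, 0.0, 1.0]]
jar [([307.0, 267.0, 336.0, 308.0], 0.82), ([292.0, 365.0, 326.0, 416.0], 0.77), ([266.0, 293.0, 295.0, 340.0], 0.74), ([364.0, 345.0, 401.0, 397.0], 0.73)]
clamp [([249.0, 192.0, 316.0, 257.0], 0.96)]
jaw [([263.0, 
[... 570 characters left out ...]
)]
clamp [([167.0, 193.0, 268.0, 260.0], 0.89)]
jaw [([198.0, 196.0, 213.0, 221.0], 0.74)]
grip [([164.0, 197.0, 210.0, 259.0], 0.73), ([267.0, 283.0, 302.0, 321.0], 0.59)]
pivot [([165.0, 190.0, 267.0, 260.0], 0.95), ([268.0, 284.0, 303.0, 323.0], 0.52)]
dropper [([262.0, 144.0, 286.0, 165.0], 0.98)]
tape [([271.0, 285.0, 303.0, 320.0], 0.93), ([264.0, 143.0, 286.0, 165.0], 0.34)]
marker [([318.0, 172.0, 363.0, 188.0], 0.86)]
wrist 61.86523490804123 320.00266193651646 235.26554603405106 0.014127543236778064 [[0.287, -0.925, -0.248, 0.242], [-0.958, -0.278, -0.074, -0.58], [-0.0, 0.259, -0.966, 0.374], [0.0, 0.0, 0.0, 1.0]]
jar []
clamp []
jaw []
grip []
pivot []
dropper []
tape []
marker []
```

View pics/scene0.png

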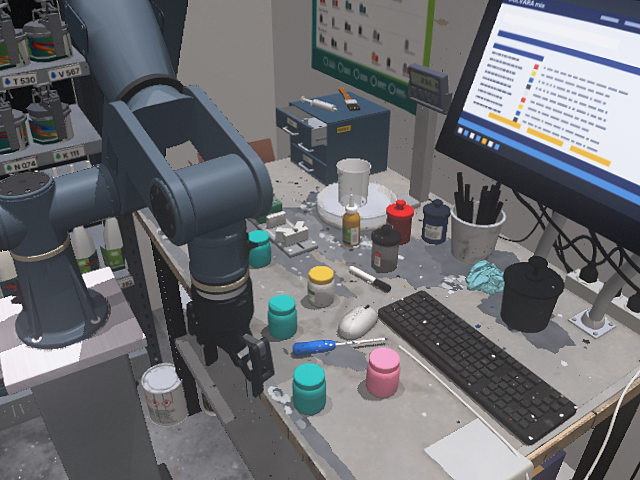

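View pics/top0.png

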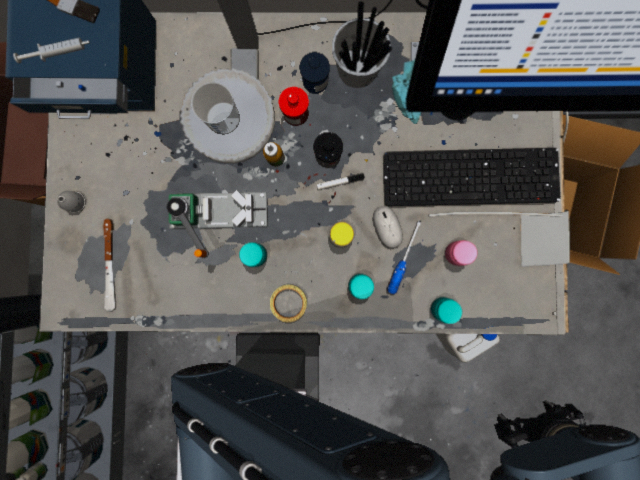

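View pics/wrist0.png

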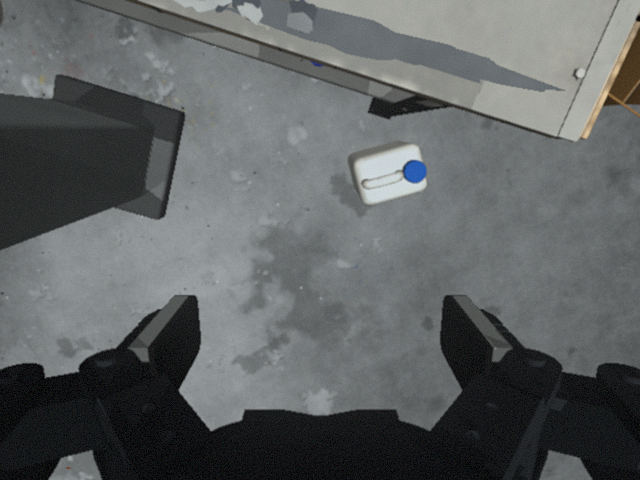

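The yellow-lidded jar shows at top (341,234) and scene (320,285). Objects that could be mistaken for it, by top pixel:
- turquoise: (253,254), (361,287), (447,311)
- pink: (461,252)

The clamp runs from (167,193) to (268,228), with the orange grip at (200,253). I choose the yellow-lidded jar and check it in a crop.

```bash
python3 - <<'E'
from h import *
c=shot('top')
im=c['frame'][:,:,::-1]
a=cv2.resize(im[180:275,155:285],None,fx=6,fy=6,interpolation=cv2.INTER_CUBIC); cv2.imwrite('pics/clampcrop.png',a)
b=cv2.resize(im[200:270,300:400],None,fx=6,fy=6,interpolation=cv2.INTER_CUBIC); cv2.imwrite('pics/jarcrop.png',b)
hsv=cv2.cvtColor(c['frame'],cv2.COLOR_RGB2HSV)
def cc(lo,hi,box):
    m=cv2.inRange(hsv,lo,hi)>0; k=np.zeros_like(m); k[box[1]:box[3],box[0]:box[2]]=1; m&=k
    v,u=np.nonzero(m); P=cloud(c,m)[0]; 
    return u.mean(),v.mean(),len(u),np.median(P,0).round(4)
u,v,n,P=cc((22,120,100),(35,255,255),(320,215,365,255)); print('lid',u,v,n,P, atz(c,[[u,v]],.078))
u,v,n,P=cc((5,150,120),(20,255,255),(190,240,212,265)); print('grip',u,v,n,P, atz(c,[[u,v]],.154))
# pink/cyan
P,uv=cloud(c)
m=(uv[:,0]>155)&(uv[:,0]<285)&(uv[:,1]>180)&(uv[:,1]<275)
Q=P[m]; 
for lo,hi in [(.009,.020),(.04,.06),(.06,.09),(.09,.2)]:
    s=Q[(Q[:,2]>lo)&(Q[:,2]<hi)]
    print(lo,len(s),s.min(0).round(3),s.max(0).round(3))
# heights 
s=Q[(Q[:,2]>.010)&(Q[:,2]<.018)]
print(cv2.minAreaRect((s[:,:2]*1000).astype(np.float32)))
np.save('Q.npy',np.c_[Q,uv[m]])
for t in ['dropper','tape','marker']:
    e=eyes.spot_in(t,'top')[0]['extent']; print(t, atz(c,[[(e[0]+e[2])/2,(e[1]+e[3])/2]],{'dropper':.147,'tape':.026,'marker':.018}[t]))
E
```

```text
lid 341.5430463576159 233.46578366445917 453 [ 0.5428 -0.2462  0.0764] [[ 0.54275251 -0.24604266  0.078     ]]
grip 197.6530612244898 252.6530612244898 49 [0.4925 0.0789 0.1518] [[0.49318804 0.07862534 0.154     ]]
0.009 1722 [ 0.464 -0.085  0.009] [0.669 0.189 0.02 ]
0.04 779 [ 0.464 -0.058  0.04 ] [0.652 0.177 0.06 ]
0.06 820 [ 0.466 -0.056  0.06 ] [0.642 0.176 0.09 ]
0.09 693 [0.484 0.069 0.09 ] [0.626 0.167 0.155]
((592.5022583007812, 36.92559814453125), (258.70098876953125, 179.1063995361328), 66.30950927734375)
dropper [[ 0.71875413 -0.08627509  0.147     ]]
tape [[ 0.37170155 -0.11226382  0.026     ]]
marker [[ 0.68119281 -0.24326998  0.018     ]]
```

View pics/clampcrop.png

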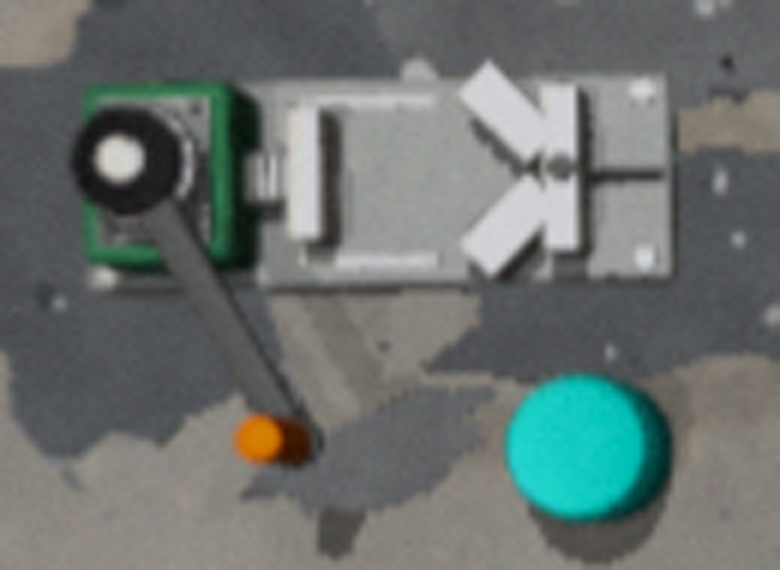

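View pics/jarcrop.png

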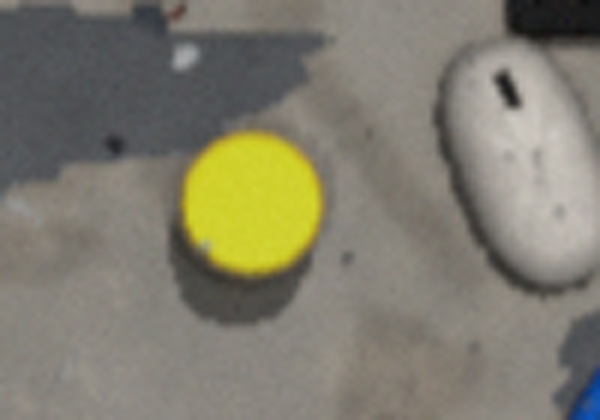

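```bash
python3 - <<'E'
from h import *
c=shot('top')
def cr(x,y): return [155+(x-2.5)/6,180+(y-2.5)/6]
A=atz(c,[cr(672,75),cr(672,283)],.014); print('bed right corners',A)
print('bed long edges far',atz(c,[cr(260,80),cr(665,73)],.014),'near',atz(c,[cr(300,290),cr(665,284)],.014))
Q=np.load('Q.npy')
def at(x0,y0,x1,y1):
    u0,v0=cr(x0,y0);u1,v1=cr(x1,y1); m=(Q[:,3]>=u0)&(Q[:,3]<=u1)&(Q[:,4]>=v0)&(Q[:,4]<=v1); return Q[m][:,:3]
for n,b in dict(hub=(100,140,140,180),jawtop=(295,120,315,230),varm=(485,80,520,120),housing=(180,110,220,120),bed=(360,150,440,230)).items():
    print(n,np.median(at(*b),0).round(4))
u=[cr(120,158)]; print('hub', [atz(c,u,z) for z in (.11,.12,.13)])
print('jaw front edge', atz(c,[cr(322,105),cr(322,240)],.049))
print('V tips', atz(c,[cr(462,95),cr(492,62),cr(465,248),cr(490,278),cr(535,170)],.049))
print('grip', atz(c,[cr(260,438)],.154))
E
```

```text
bed right corners [[ 0.6523035  -0.0561977   0.014     ]
 [ 0.56339284 -0.05723991  0.014     ]]
bed long edges far [[ 0.64945474  0.11948753  0.014     ]
 [ 0.65315133 -0.05320164  0.014     ]] near [[ 0.55975051  0.10069733  0.014     ]
 [ 0.56295498 -0.05427179  0.014     ]]
hub [0.6039 0.148  0.1084]
jawtop [0.6053 0.0903 0.0486]
varm [0.6368 0.0097 0.0485]
housing [0.6277 0.1283 0.066 ]
bed [0.6032 0.0596 0.0143]
hub [array([[0.60378545, 0.14711376, 0.11      ]]), array([[0.60253873, 0.14385982, 0.12      ]]), array([[0.60129201, 0.14060588, 0.13      ]])]
jaw front edge [[0.63380373 0.08397787 0.049     ]
 [0.57774802 0.08291894 0.049     ]]
V tips [[ 0.63820914  0.02611797  0.049     ]
 [ 0.65201052  0.01390579  0.049     ]
 [ 0.57468474  0.02386285  0.049     ]
 [ 0.56231751  0.01335031  0.049     ]
 [ 0.60714086 -0.00454986  0.049     ]]
grip [[0.49334671 0.07803821 0.154     ]]
```

Request:
send_rows([
  [[-1, 0, 0, 0, 0, 0, -1], [-1, 0, 0, 0, 0, 0, -1], [-1, 0, 0, 0, 0, 0, -1], [-1, 0, 0, 0, 0, 0, -1], [-1, 0, 0, 0, 0, 0, -1], [-1, 0, 0, 0, 0, 0, -1], [-1, 0, 0, 0, 0, 0, -1], [-1, 0, 0, 0, 0, 0, -1]],
])

```text
clock: 2.27
position: [0.1798, -0.5986, 0.2313]
eef_rot: [3.142, -0.0, 0.936]
force: [0.4, -0.2, -1.2]
finger_gap: 0.0855
```

Request:
send_rows([
  [[-1, 0, 0, 0, 0, 0, -1], [-1, 0, 0, 0, 0, 0, -1], [-1, 0, 0, 0, 0, 0, -1], [-1, 0, 0, 0, 0, 0, -1], [-1, 0, 0, 0, 0, 0, -1], [-1, 0, 0, 0, 0, 0, -1], [-1, 0, 0, 0, 0, 0, -1], [-1, 0, 0, 0, 0, 0, -1]],
])

```text
clock: 2.93
position: [0.1798, -0.5986, 0.2313]
eef_rot: [3.142, -0.0, 1.576]
force: [-1.0, -0.4, 0.3]
finger_gap: 0.0858
```

Request:
send_rows([
  [[-1, 0.18, 0.187, 0, 0, 0, -0.2], [-1, 0.18, 0.187, 0, 0, 0, 0], [-1, 0.18, 0.187, 0, 0, 0, 0], [-1, 0.18, 0.187, 0, 0, 0, 0], [-1, 0.18, 0.187, 0, 0, 0, 0], [-1, 0.18, 0.187, 0, 0, 0, 0], [-1, 0.18, 0.187, 0, 0, 0, 0], [-1, 0.18, 0.187, 0, 0, 0, 0]],
])

```text
clock: 3.6
position: [0.4021, -0.3778, 0.2315]
eef_rot: [3.141, 0.0, 1.587]
force: [-0.9, -0.2, -0.9]
finger_gap: 0.0852
```

Request:
send_rows([
  [[-1, 0.18, 0.187, 0, 0, 0, 0], [-1, 0.18, 0.187, 0, 0, 0, 0], [-1, 0.18, 0.187, 0, 0, 0, 0], [-1, 0.18, 0.187, 0, 0, 0, 0], [-1, 0.1, 0.1, 0, 0, 0, 0], [-1, 0, 0, 0, 0, 0, 0], [-1, 0, 0, 0, 0, 0, 0]],
])

```text
clock: 4.18
position: [0.5266, -0.253, 0.2313]
eef_rot: [-3.141, 0.0, 1.591]
force: [-0.3, 0.2, 0.5]
finger_gap: 0.0857
```

```bash
python3 - <<'E'
from h import *
c=shot('wrist'); save(c,'wrist1.png'); print(c['st']['position'],c['st']['eef_rot'])
hsv=cv2.cvtColor(c['frame'],cv2.COLOR_RGB2HSV)
m=(cv2.inRange(hsv,(22,120,100),(35,255,255))>0)
n,l,s,ce=cv2.connectedComponentsWithStats(m.astype(np.uint8)); i=1+s[1:,4].argmax(); m=l==i
(x,y),r=cv2.minEnclosingCircle(np.argwhere(m)[:,::-1].astype(np.float32)); print(x,y,r,s[i])
P=cloud(c,m)[0]; t=P[P[:,2]>.073]; print(len(t),t.min(0),t.max(0),np.median(t,0))
(x,y),r=cv2.minEnclosingCircle((t[:,:2]*1000).astype(np.float32)); print('lid circle',x,y,r)
E
```

```text
[ 0.52662946 -0.25303333  0.23125195] [-3.14128723e+00  3.65155653e-04  1.59082351e+00]
340.36102294921875 207.10694885253906 37.33118438720703 [ 304  170   74   75 3889]
3866 [ 0.51409752 -0.27422619  0.07346537] [ 0.56956287 -0.2181369   0.07914261] [ 0.54349895 -0.24631063  0.07658982]
lid circle 541.845703125 -246.1424560546875 28.39031410217285
```

View pics/wrist1.png

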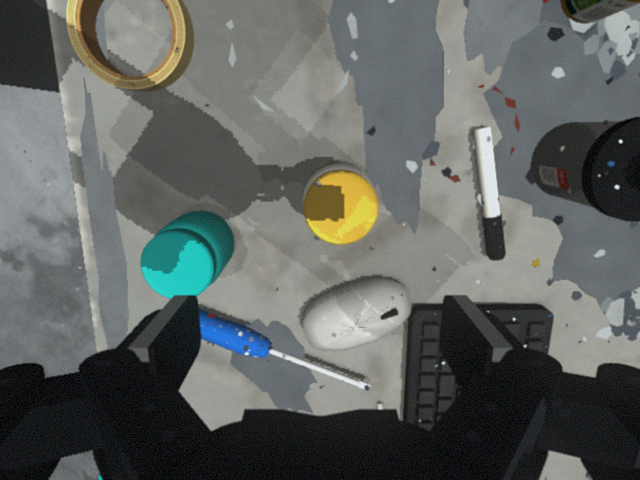

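Request:
send_rows([
  [[-1, 0.045, 0.105, 0, 0, 0, 0], [-1, 0, 0, 0.1, 0, 0, 0], [-1, 0, 0, 0.2, 0, 0, 0], [-1, 0, 0, 0.2, 0, 0, 0], [-1, 0, 0, 0.2, 0, 0, 0], [-1, 0, 0, 0, 0, 0, 0], [-1, 0, 0, 0, 0, 0, 0]],
])

```text
clock: 4.82
position: [0.5399, -0.2478, 0.1251]
eef_rot: [-3.138, -0.002, 1.586]
force: [0.1, -1.1, -0.5]
finger_gap: 0.0856
```

```bash
python3 - <<'E'
from h import *
c=shot('wrist'); save(c,'wrist2.png'); print(c['st']['position'],c['st']['eef_rot'])
hsv=cv2.cvtColor(c['frame'],cv2.COLOR_RGB2HSV)
m=(cv2.inRange(hsv,(22,120,60),(35,255,255))>0)
n,l,s,ce=cv2.connectedComponentsWithStats(m.astype(np.uint8)); i=1+s[1:,4].argmax(); m=l==i
P=cloud(c,m)[0]; t=P[P[:,2]>.073]; print(len(t),np.median(t,0))
(x,y),r=cv2.minEnclosingCircle((t[:,:2]*1000).astype(np.float32)); print('lid circle',x,y,r)
E
```

```text
[ 0.53986844 -0.24775613  0.12512948] [-3.13806831e+00 -2.26180992e-03  1.58561571e+00]
7902 [ 0.54234227 -0.24594057  0.07661318]
lid circle 541.5838623046875 -245.88986206054688 28.3773193359375
```

View pics/wrist2.png

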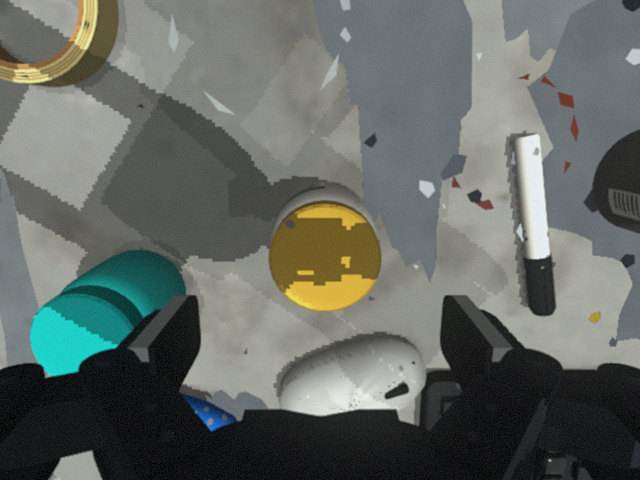

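The lid is centred at (325,257) between the fingers, and the turquoise jar at (90,320) is clear of the left finger. I'm going down now.

Request:
send_rows([
  [[-1, 0.01, 0.012, 0.1, 0, 0, 0], [-1, 0, 0, 0.15, 0, 0, 0], [-1, 0, 0, 0.15, 0, 0, 0], [-1, 0, 0, 0.12, 0, 0, 0], [-1, 0, 0, 0.07, 0, 0, 0], [-1, 0, 0, 0.035, 0, 0, 0], [-1, 0, 0, 0, 0, 0, 0], [-1, 0, 0, 0, 0, 0, 0]],
])

```text
clock: 5.53
position: [0.5443, -0.2463, 0.0339]
eef_rot: [3.14, 0.001, 1.588]
force: [0.2, 1.7, -0.1]
finger_gap: 0.0853
```

Request:
send_rows([
  [[0.8, 0, 0, 0, 0, 0, 0], [0.8, 0, 0, 0, 0, 0, 0], [0.8, 0, 0, 0, 0, 0, 0], [0.8, 0, 0, 0, 0, 0, 0], [0.8, 0, 0, 0, 0, 0, 0], [0.8, 0, 0, 0, 0, 0, 0]],
], newtons=35)

```text
clock: 6.03
position: [0.5438, -0.2459, 0.0342]
eef_rot: [3.141, 0.001, 1.588]
force: [-2.1, 0.7, 5.6]
finger_gap: 0.0594
```

Request:
send_rows([
  [[0.8, 0, 0, -0.05, 0, 0, 0], [0.8, 0, 0, -0.15, 0, 0, 0], [0.8, 0, 0, -0.2, 0, 0, 0], [0.8, 0, 0, -0.2, 0, 0, 0], [0.8, 0, 0, -0.05, 0, 0, 0], [0.8, 0.1, 0, 0, 0, 0, 0], [0.8, 0.15, 0.05, 0, 0, 0, 0], [0.8, 0.2, 0.05, 0, 0, 0, 0]],
])

```text
clock: 6.7
position: [0.5565, -0.1777, 0.1293]
eef_rot: [-3.141, -0.0, 1.585]
force: [0.5, 0.5, -1.3]
finger_gap: 0.0591
```

Request:
send_rows([
  [[0.8, 0.2, 0.06, 0, 0, 0, 0], [0.8, 0.2, 0.06, 0, 0, 0, 0], [0.8, 0.2, 0.06, 0, 0, 0, 0], [0.8, 0.2, 0.06, 0, 0, 0, 0], [0.8, 0.2, 0.06, 0, 0, 0, 0], [0.8, 0.2, 0.047, 0, 0, 0, 0], [0.8, 0.15, 0, 0, 0, 0, 0], [0.8, 0.1, 0, 0, 0, 0, 0]],
])

```text
clock: 7.37
position: [0.6037, 0.0442, 0.1283]
eef_rot: [-3.138, -0.001, 1.59]
force: [0.4, -0.5, -1.7]
finger_gap: 0.0593
```

Request:
send_rows([
  [[0.8, 0.026, 0, 0, 0, 0, 0], [0.8, 0, 0, 0, 0, 0, 0], [0.8, 0, 0, 0, 0, 0, 0]],
])

```text
clock: 7.62
position: [0.6051, 0.0438, 0.1296]
eef_rot: [-3.141, 0.001, 1.588]
force: [0.7, -0.5, -1.4]
finger_gap: 0.0595
```

```bash
python3 - <<'E'
from h import *
for n in ['wrist','top','scene']:
    c=shot(n); save(c,n+'3.png')
    if n=='wrist':
        print(c['st']['position'],c['st']['eef_rot'])
        hsv=cv2.cvtColor(c['frame'],cv2.COLOR_RGB2HSV)
        m=(cv2.inRange(hsv,(22,120,60),(35,255,255))>0)
        nn,l,s,ce=cv2.connectedComponentsWithStats(m.astype(np.uint8)); i=1+s[1:,4].argmax(); m=l==i
        P=cloud(c,m)[0]; print(len(P),np.median(P,0))
        t=P[P[:,2]>np.median(P[:,2])-.004]
        (x,y),r=cv2.minEnclosingCircle((t[:,:2]*1000).astype(np.float32)); print('lid circle',x,y,r)
E
```

```text
[0.6050868  0.04383805 0.12956058] [-3.14053671e+00  5.42156081e-04  1.58779819e+00]
21375 [0.60489205 0.04994013 0.17180531]
lid circle 604.8258666992188 43.91323471069336 28.623554229736328
```

View pics/wrist3.png

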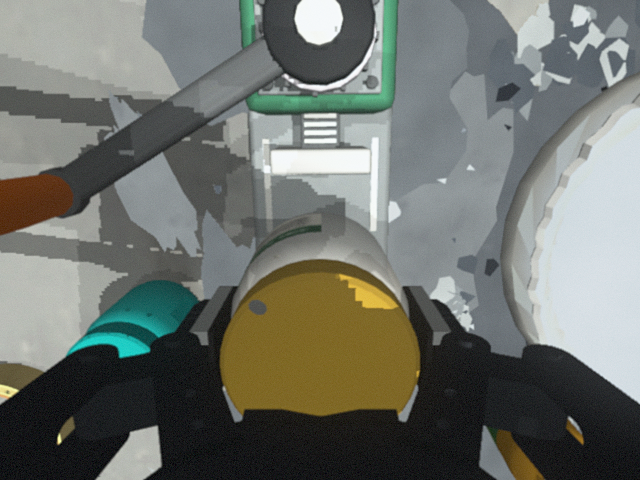

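View pics/scene3.png

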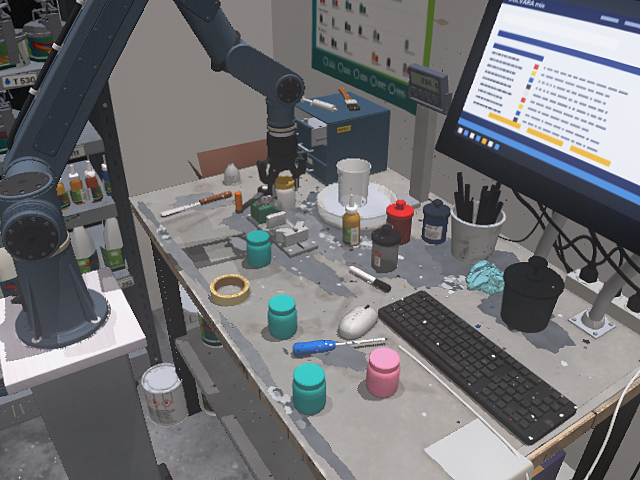

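The jar hangs upright between the fingers with its lid at (320,345). The jaw at (320,160) and the bed edges at x = 250 and 388 line up with it. One more measurement of the jaw, bed and hub from this close view.

```bash
python3 - <<'E'
from h import *
c=shot('wrist')
print('jaw face low edge', world(c,[[280,168],[320,168],[360,168]]), atz(c,[[272,173],[320,173],[370,172]],.049))
print('jaw ends', atz(c,[[271,160],[371,160]],.049))
print('bed edges', atz(c,[[251,150],[251,200],[389,150],[388,190]],.014), world(c,[[256,150],[384,150]]))
print('hub', world(c,[[318,20]]), 'grip', world(c,[[20,205]]))
im=c['frame'][:,:,::-1]; cv2.imwrite('pics/w3crop.png',cv2.resize(im[100:240,230:410],None,fx=4,fy=4))
E
```

```text
jaw face low edge [[0.58275373 0.0865885  0.04986496]
 [0.60473846 0.08678851 0.0484985 ]
 [0.62680019 0.08716421 0.04906425]] [[0.57821181 0.08369604 0.049     ]
 [0.60477829 0.08409638 0.049     ]
 [0.63242637 0.08504776 0.049     ]]
jaw ends [[0.57778193 0.09077644 0.049     ]
 [0.63266305 0.0915887  0.049     ]]
bed edges [[0.56111183 0.09406257 0.014     ]
 [0.56014108 0.06216106 0.014     ]
 [0.64814329 0.09535214 0.014     ]
 [0.64902074 0.07002354 0.014     ]] [[0.56428375 0.0941197  0.01413537]
 [0.64493002 0.09532816 0.01439403]]
hub [[0.6030982  0.14673735 0.10730418]] grip [[0.50088364 0.08059511 0.13437987]]
```

View pics/w3crop.png

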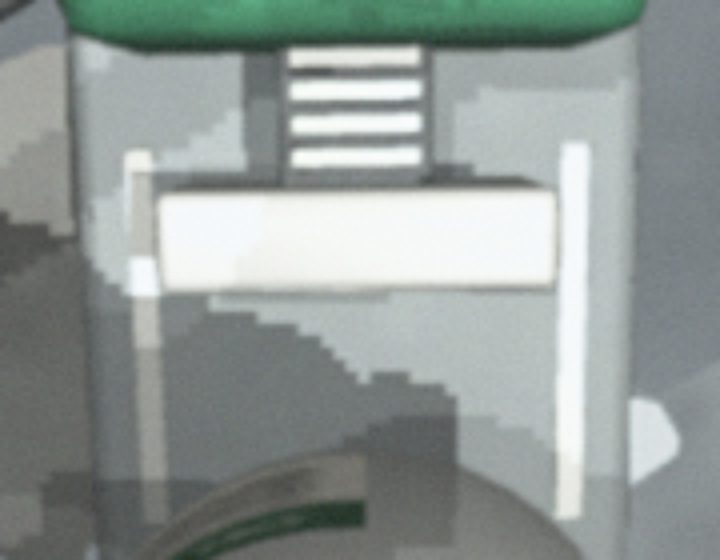

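Request:
send_rows([
  [[0.8, 0, 0, 0.08, 0, 0, 0], [0.8, 0, 0, 0.12, 0, 0, 0], [0.8, 0, 0, 0.12, 0, 0, 0], [0.8, 0, 0, 0.1, 0, 0, 0], [0.8, 0, 0, 0.06, 0, 0, 0], [0.8, 0, 0, 0.03, 0, 0, 0], [0.8, 0, 0, 0, 0, 0, 0], [0.8, 0, 0, 0, 0, 0, 0]],
])

```text
clock: 8.48
position: [0.6059, 0.0443, 0.0536]
eef_rot: [3.141, 0.0, 1.588]
force: [0.7, -0.2, -1.4]
finger_gap: 0.0595
```

Request:
send_rows([
  [[0.8, 0, 0, 0.01, 0, 0, 0], [0.8, 0, 0, 0, 0, 0, 0], [0.8, 0, 0, 0.01, 0, 0, 0], [0.8, 0, 0, 0, 0, 0, 0], [0.8, 0, 0, 0, 0, 0, 0]],
])

```text
clock: 8.9
position: [0.6057, 0.0445, 0.0508]
eef_rot: [3.141, 0.0, 1.588]
force: [-0.2, -0.0, -1.7]
finger_gap: 0.059
```

Request:
send_rows([
  [[0.8, 0, 0, 0.01, 0, 0, 0], [0.8, 0, 0, 0, 0, 0, 0], [0.8, 0, 0, 0, 0, 0, 0]],
])

```text
clock: 9.15
position: [0.6055, 0.0445, 0.049]
eef_rot: [-3.141, -0.0, 1.588]
force: [-1.1, 0.2, -1.9]
finger_gap: 0.0595
```

Request:
send_rows([
  [[0.8, 0, 0, 0.008, 0, 0, 0], [0.8, 0, 0, 0, 0, 0, 0], [0.8, 0, 0, 0, 0, 0, 0]],
])

```text
clock: 9.4
position: [0.6057, 0.0445, 0.0482]
eef_rot: [3.141, 0.0, 1.588]
force: [-0.4, 0.9, 3.0]
finger_gap: 0.0594
```

Request:
send_rows([
  [[-1, 0, 0, 0, 0, 0, 0], [-1, 0, 0, 0, 0, 0, 0], [-1, 0, 0, 0, 0, 0, 0], [-1, 0, 0, 0, 0, 0, 0], [-1, 0, 0, 0, 0, 0, 0], [-1, 0, 0, 0, 0, 0, 0]],
])

```text
clock: 9.9
position: [0.6056, 0.0445, 0.0478]
eef_rot: [-3.142, -0.0, 1.588]
force: [0.0, 0.8, 1.2]
finger_gap: 0.0857
```

Request:
send_rows([
  [[-1, 0, 0, -0.05, 0, 0, 0], [-1, 0, 0, -0.15, 0, 0, 0], [-1, 0, 0, -0.25, 0, 0, 0], [-1, 0, 0, -0.25, 0, 0, 0], [-1, 0, 0, -0.25, 0, 0, 0], [-1, 0, 0, -0.15, 0, 0, 0], [-1, 0, 0, -0.05, 0, 0, 0], [-1, 0, 0, 0, 0, 0, 0]],
])

```text
clock: 10.57
position: [0.607, 0.0444, 0.2233]
eef_rot: [3.136, 0.001, 1.588]
force: [0.1, -0.2, -0.4]
finger_gap: 0.0855
```

```bash
python3 - <<'E'
from h import *
c=shot('wrist'); save(c,'wrist4.png')
print(c['st']['position'],c['st']['eef_rot'],c['st']['force'],c['st']['finger_gap'])
hsv=cv2.cvtColor(c['frame'],cv2.COLOR_RGB2HSV)
m=(cv2.inRange(hsv,(22,120,60),(35,255,255))>0)
nn,l,s,ce=cv2.connectedComponentsWithStats(m.astype(np.uint8)); i=1+s[1:,4].argmax(); m=l==i
P=cloud(c,m)[0]
t=P[P[:,2]>.085]; print(len(t),np.median(t,0))
(x,y),r=cv2.minEnclosingCircle((t[:,:2]*1000).astype(np.float32)); print('lid circle',x,y,r)
c=shot('top'); save(c,'top4.png'); im=c['frame'][:,:,::-1]
cv2.imwrite('pics/top4c.png',cv2.resize(im[180:275,155:285],None,fx=6,fy=6))
E
```

```text
[0.6069537  0.04441056 0.22334231] [3.13569869e+00 7.27251807e-04 1.58792076e+00] [ 0.08697226 -0.23896916 -0.39643747] 0.08546188161281118
4036 [0.60603147 0.04311487 0.09061607]
lid circle 605.4011840820312 44.61825942993164 28.207075119018555
```

View pics/wrist4.png

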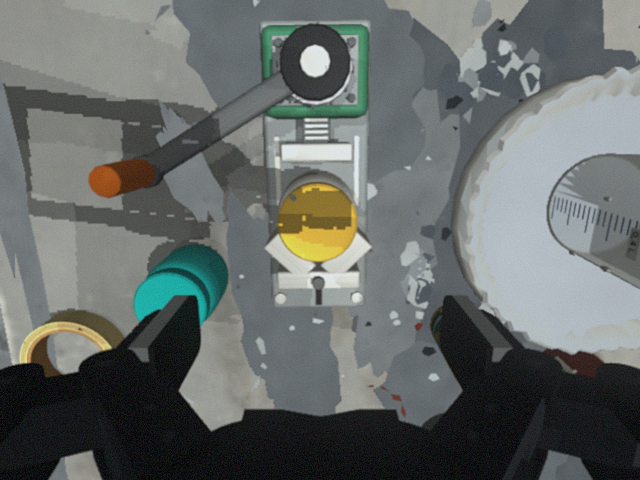

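The jar stands free at (318,222), between the V at (318,255) and the jaw at (317,152). Next I measure the grip at (103,181) and the hub at (315,60).

```bash
python3 - <<'E'
from h import *
c=shot('wrist')
hsv=cv2.cvtColor(c['frame'],cv2.COLOR_RGB2HSV)
m=(cv2.inRange(hsv,(3,150,60),(18,255,255))>0); m[:,200:]=0; m[:140]=0; m[240:]=0
P=cloud(c,m)[0]; print(len(P),P[:,2].min(),P[:,2].max()); t=P[P[:,2]>.15]; print(len(t),t.mean(0),t.min(0),t.max(0))
print('grip top px', atz(c,[[103,181]],.154))
print('hub', world(c,[[315,60]]), atz(c,[[315,60]],.108))
print('housing', atz(c,[[262,70],[367,70]],.066))
print('bed rear end', atz(c,[[264,21],[367,21]],.014),atz(c,[[275,305],[362,305]],.014))
for n in ['top']:
    c=shot(n); hsv=cv2.cvtColor(c['frame'],cv2.COLOR_RGB2HSV)
    m=(cv2.inRange(hsv,(3,150,60),(18,255,255))>0); m[:,215:]=0;m[:,:185]=0; m[:240]=0; m[265:]=0
    P=cloud(c,m)[0]; print(len(P),P.min(0),P.max(0))
piv=np.array([.6036,.1483])
E
```

```text
1800 0.10358512970359895 0.15441982464987877
796 [0.49273717 0.08036419 0.1517643 ] [0.48366639 0.07195734 0.15000285] [0.50094971 0.08822492 0.15441982]
grip top px [[0.49156811 0.08130983 0.154     ]]
hub [[0.59947402 0.14801484 0.10857179]] [[0.59946493 0.14810136 0.108     ]]
housing [[0.56249459 0.14749382 0.066     ]
 [0.63457216 0.14869307 0.066     ]]
bed rear end [[0.55765347 0.18978105 0.014     ]
 [0.63830912 0.19110829 0.014     ]] [[ 0.56317523 -0.05186784  0.014     ]
 [ 0.64509038 -0.05043042  0.014     ]]
60 [0.48567332 0.07027177 0.00198729] [0.50156385 0.12433616 0.15618256]
```

Request:
send_rows([
  [[-1, 0.05, -0.15, 0, 0, 0, 0], [-1, 0.07, -0.21, 0, 0, 0, 0], [-1, 0.07, -0.21, 0, 0, 0, 0], [-1, 0.057, -0.18, 0, 0, 0, 0], [-1, 0, 0, 0, 0, 0, 1], [-1, 0, 0, 0, 0, 0, 1], [-1, 0, 0, 0, 0, 0, 1], [-1, 0, 0, 0, 0, 0, 1]],
])

```text
clock: 11.43
position: [0.4912, 0.0798, 0.2186]
eef_rot: [-3.138, 0.001, 1.264]
force: [0.4, 0.3, 1.1]
finger_gap: 0.0851
```

Request:
send_rows([
  [[-1, 0, 0, 0, 0, 0, 1], [-1, 0, 0, 0, 0, 0, 1], [-1, 0, 0, 0, 0, 0, 1], [-1, 0, 0, 0, 0, 0, 1], [-1, 0, 0, 0, 0, 0, 1], [-1, 0, 0, 0, 0, 0, 1], [-1, 0, 0, 0, 0, 0, 1], [-1, 0, 0, 0, 0, 0, 1]],
])

```text
clock: 12.1
position: [0.4913, 0.0796, 0.2184]
eef_rot: [-3.139, 0.003, 0.624]
force: [-0.8, -0.3, 0.0]
finger_gap: 0.0855
```

Request:
send_rows([
  [[-1, 0, 0, 0, 0, 0, 1], [-1, 0, 0, 0, 0, 0, 1], [-1, 0, 0, 0, 0, 0, 1], [-1, 0, 0, 0, 0, 0, 1], [-1, 0, 0, 0, 0, 0, 1], [-1, 0, 0, 0, 0, 0, 1], [-1, 0, 0, 0, 0, 0, 1], [-1, 0, 0, 0, 0, 0, 0.8]],
])

```text
clock: 12.77
position: [0.4913, 0.0796, 0.2184]
eef_rot: [-3.141, 0.004, -0.0]
force: [-0.9, -0.5, -0.3]
finger_gap: 0.0857
```

```bash
python3 - <<'E'
from h import *
s=[monitor.state() for _ in range(3)]
c=shot('wrist'); save(c,'wrist5.png'); print(c['st']['position'],c['st']['eef_rot'],c['st']['joints'])
hsv=cv2.cvtColor(c['frame'],cv2.COLOR_RGB2HSV)
m=(cv2.inRange(hsv,(3,150,60),(18,255,255))>0)
n,l,s,ce=cv2.connectedComponentsWithStats(m.astype(np.uint8)); i=1+s[1:,4].argmax(); m=l==i; print(s[i])
P=cloud(c,m)[0]; t=P[P[:,2]>.15]; print(len(t),t.mean(0),t.min(0),t.max(0))
E
```

```text
[0.49128345 0.07962091 0.21840429] [-3.14128931e+00  4.45247018e-03 -8.32092930e-05] [-6.42607564e-02  3.76951261e-01  1.75782958e+00  2.02550161e-05
  1.01127457e+00  1.50660867e+00]
[   0  102   30  119 1406]<stdin>:7: RuntimeWarning: Mean of empty slice.
  ret = um.true_divide(
Traceback (most recent call last):
ValueError: zero-size array to reduction operation minimum which has no identity
```

View pics/wrist5.png

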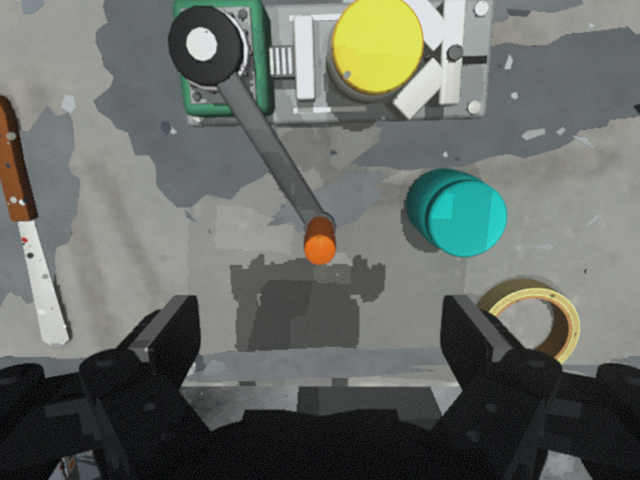

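The grip top is at (320,249), centred between the fingers. The turquoise jar at (465,215) stays below fingertip height.

```bash
python3 - <<'E'
from h import *
c=shot('wrist')
hsv=cv2.cvtColor(c['frame'],cv2.COLOR_RGB2HSV)
m=(cv2.inRange(hsv,(3,150,60),(18,255,255))>0); m[:,:290]=0;m[:,350:]=0;m[270:]=0
P=cloud(c,m)[0]; t=P[P[:,2]>.15]; print(len(t),t.mean(0),t.min(0),t.max(0), atz(c,[[320,249]],.154))
print('hub',atz(c,[[203,45]],.108), c['st']['position'],c['st']['eef_rot'])
E
```

```text
694 [0.49214254 0.07986845 0.15172474] [0.48350607 0.07137983 0.15000664] [0.50043618 0.0878612  0.15445973] [[0.49308048 0.07961078 0.154     ]]
hub [[0.60192972 0.14685756 0.108     ]] [0.49126103 0.0796576  0.21843991] [-3.14130551e+00  4.42780085e-03 -1.45086892e-03]
```

Request:
send_rows([
  [[-1, 0.008, 0, 0.08, 0, 0, 0], [-1, 0, 0, 0.15, 0, 0, 0], [-1, 0, 0, 0.18, 0, 0, 0], [-1, 0, 0, 0.15, 0, 0, 0], [-1, 0, 0, 0.1, 0, 0, 0], [-1, 0, 0, 0.04, 0, 0, 0], [-1, 0, 0, 0, 0, 0, 0], [-1, 0, 0, 0, 0, 0, 0]],
])

```text
clock: 13.53
position: [0.4936, 0.0796, 0.1151]
eef_rot: [-3.142, 0.001, 0.004]
force: [0.5, 0.0, -0.1]
finger_gap: 0.0853
```

Request:
send_rows([
  [[1, 0, 0, 0, 0, 0, 0], [1, 0, 0, 0, 0, 0, 0], [1, 0, 0, 0, 0, 0, 0], [1, 0, 0, 0, 0, 0, 0], [1, 0, 0, 0, 0, 0, 0], [1, 0, 0, 0, 0, 0, 0], [1, 0, 0, 0, 0, 0, 0], [1, 0, 0, 0, 0, 0, 0]],
], newtons=40)

```text
clock: 14.2
position: [0.4938, 0.0798, 0.1156]
eef_rot: [-3.141, -0.0, 0.004]
force: [0.3, 1.2, 3.5]
finger_gap: 0.0169
```

```bash
python3 - <<'E'
from h import *
c=shot('wrist'); save(c,'wrist6.png'); s=c['st']; print(s['position'],s['eef_rot'],s['force'],s['finger_gap'])
E
```

```text
[0.49375562 0.07980835 0.11563667] [-3.14129584e+00 -4.27808786e-04  3.66962696e-03] [0.26410308 1.18276773 3.49277904] 0.016875823699319167
```

View pics/wrist6.png

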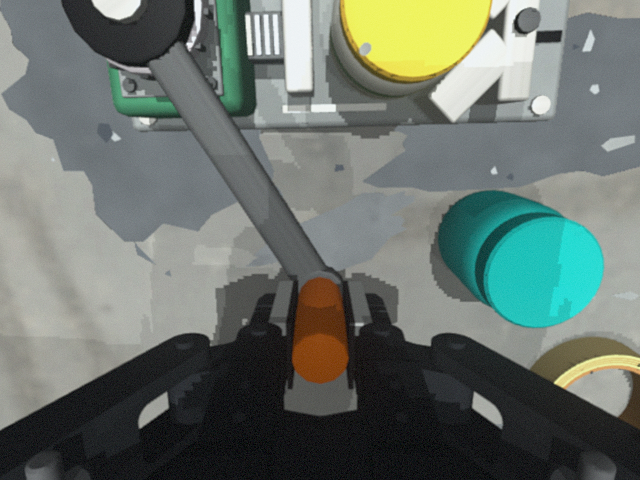

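```bash
cat > arc.py <<'E'
import numpy as np,sys
def arc(phi,d,n,r=.13,yaw=0.004):
    for i in range(n):
        w=-r*np.array([np.cos(phi-d)-np.cos(phi),np.sin(phi-d)-np.sin(phi)]); phi-=d
        tx=w@[np.cos(yaw),np.sin(yaw)]; ty=w@[np.sin(yaw),-np.cos(yaw)]
        print(round(phi,3),round(tx/.15,4),round(ty/.15,4))
arc(*map(float,sys.argv[1:3]),int(sys.argv[3]))
E
python3 arc.py .558 .05 8
```

```text
0.508 -0.0219 -0.0374
0.458 -0.02 -0.0385
0.408 -0.018 -0.0394
0.358 -0.016 -0.0403
0.308 -0.014 -0.041
0.258 -0.0119 -0.0417
0.208 -0.0098 -0.0422
0.158 -0.0077 -0.0426
```

Request:
send_rows([
  [[1, -0.022, -0.037, 0, 0, 0, 0], [1, -0.02, -0.0385, 0, 0, 0, 0], [1, -0.018, -0.0395, 0, 0, 0, 0], [1, -0.016, -0.04, 0, 0, 0, 0]],
])

```text
clock: 14.58
position: [0.4833, 0.1011, 0.1157]
eef_rot: [3.138, -0.003, 0.006]
force: [1.4, -7.6, 1.6]
finger_gap: 0.0167
```

```bash
cat > lev.py <<'E'
from h import *
s=monitor.state(); p=s['position'][:2]; piv=np.array([.6033,.148]); v=p-piv; r=np.linalg.norm(v); phi=np.arctan2(-v[1],-v[0]); f=s['force'][:2]
t=np.array([-np.sin(phi),np.cos(phi)]) # clockwise direction of motion
print('t',round(float(s['clock']),2),'phi',phi.round(3),'r',r.round(4),'Ft(resist)',(-f@t).round(2),'Fr(out)',(f@(v/r)).round(2),'F',s['force'].round(1),'yaw',s['eef_rot'].round(3),'gap',round(s['finger_gap'],4))
E
python3 lev.py
```

```text
t 14.58 phi 0.372 r 0.1288 Ft(resist) 7.62 Fr(out) 1.52 F [ 1.4 -7.6  1.6] yaw [ 3.138e+00 -3.000e-03  6.000e-03] gap 0.0167
```

Request:
send_rows([
  [[1, -0.014, -0.041, 0, 0, 0, 0], [1, -0.012, -0.0417, 0, 0, 0, 0], [1, -0.0098, -0.0422, 0, 0, 0, 0], [1, -0.0077, -0.0426, 0, 0, 0, 0], [1, 0, 0, 0, 0, 0, 0]],
])

```text
clock: 15.0
position: [0.4761, 0.1279, 0.1157]
eef_rot: [3.141, -0.002, 0.005]
force: [-0.1, -2.2, 3.5]
finger_gap: 0.0168
```

```bash
python3 lev.py; python3 - <<'E'
from h import *
c=shot('top'); im=c['frame'][:,:,::-1]
cv2.imwrite('pics/top7c.png',cv2.resize(im[180:275,155:285],None,fx=6,fy=6))
c=shot('wrist'); save(c,'wrist7.png')
E
python3 lev.py; python3 arc.py .158 .05 14
```

```text
t 15.0 phi 0.157 r 0.1288 Ft(resist) 2.21 Fr(out) 0.42 F [-0.1 -2.2  3.5] yaw [ 3.141e+00 -2.000e-03  5.000e-03] gap 0.0168
t 15.1 phi 0.157 r 0.1288 Ft(resist) 1.48 Fr(out) -0.09 F [ 0.3 -1.5  3.7] yaw [ 3.141e+00 -1.000e-03  4.000e-03] gap 0.017
0.108 -0.0056 -0.043
0.058 -0.0034 -0.0432
0.008 -0.0013 -0.0433
-0.042 0.0009 -0.0433
-0.092 0.0031 -0.0432
-0.142 0.0052 -0.043
-0.192 0.0074 -0.0427
-0.242 0.0095 -0.0423
-0.292 0.0116 -0.0417
-0.342 0.0137 -0.0411
-0.392 0.0157 -0.0404
-0.442 0.0177 -0.0395
-0.492 0.0197 -0.0386
-0.542 0.0216 -0.0376
```

View pics/wrist7.png

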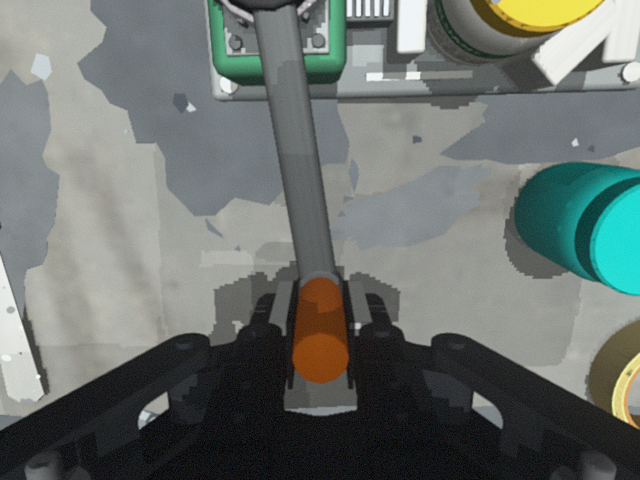

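The lever holds in the gripper at (320,330) and turns. Force drops to 1.5–2 N in a pause, so the jaw is running free.

Request:
send_rows([
  [[1, -0.0056, -0.043, 0, 0, 0, 0], [1, -0.0034, -0.0432, 0, 0, 0, 0], [1, -0.0013, -0.0433, 0, 0, 0, 0], [1, 0.0009, -0.0433, 0, 0, 0, 0], [1, 0, 0, 0, 0, 0, 0]],
])

```text
clock: 15.52
position: [0.4745, 0.154, 0.1155]
eef_rot: [3.141, -0.001, 0.004]
force: [-0.1, -2.1, 3.0]
finger_gap: 0.0163
```

```bash
python3 lev.py; python3 - <<'E'
from h import *
c=shot('top'); im=c['frame'][:,:,::-1]
cv2.imwrite('pics/top8c.png',cv2.resize(im[180:275,155:285],None,fx=6,fy=6))
E
python3 arc.py -.042 .025 24
```

```text
t 15.52 phi -0.046 r 0.1289 Ft(resist) 2.13 Fr(out) 0.04 F [-0.1 -2.1  3. ] yaw [ 3.141e+00 -1.000e-03  4.000e-03] gap 0.0163
-0.067 0.0013 -0.0216
-0.092 0.0018 -0.0216
-0.117 0.0023 -0.0215
-0.142 0.0029 -0.0215
-0.167 0.0034 -0.0214
-0.192 0.004 -0.0213
-0.217 0.0045 -0.0212
-0.242 0.005 -0.0211
-0.267 0.0055 -0.0209
-0.292 0.0061 -0.0208
-0.317 0.0066 -0.0206
-0.342 0.0071 -0.0205
-0.367 0.0076 -0.0203
-0.392 0.0081 -0.0201
-0.417 0.0086 -0.0199
-0.442 0.0091 -0.0197
-0.467 0.0096 -0.0194
-0.492 0.0101 -0.0192
-0.517 0.0105 -0.0189
-0.542 0.011 -0.0187
-0.567 0.0115 -0.0184
-0.592 0.0119 -0.0181
-0.617 0.0124 -0.0178
-0.642 0.0128 -0.0175
```

View pics/top8c.png

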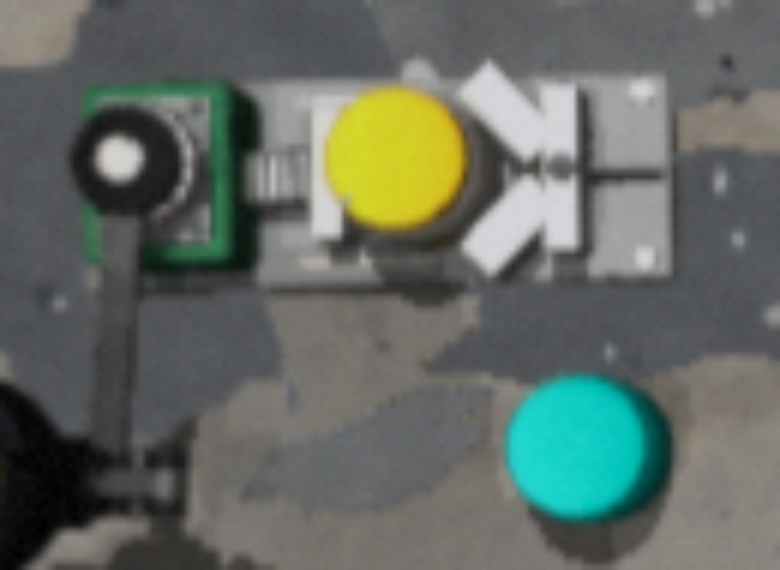

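The jaw is now at crop x≈340, close to the jar at (396,158), and there is still a gap to the V. I continue in smaller steps.

Request:
send_rows([
  [[1, 0.0013, -0.0216, 0, 0, 0, 0], [1, 0.0018, -0.0216, 0, 0, 0, 0], [1, 0.0023, -0.0215, 0, 0, 0, 0], [1, 0.0029, -0.0215, 0, 0, 0, 0], [1, 0.0034, -0.0214, 0, 0, 0, 0], [1, 0.004, -0.0213, 0, 0, 0, 0]],
])

```text
clock: 16.07
position: [0.4766, 0.1717, 0.1155]
eef_rot: [3.139, 0.0, 0.005]
force: [0.8, -7.6, 3.9]
finger_gap: 0.0169
```

```bash
python3 lev.py
```

```text
t 16.07 phi -0.185 r 0.1289 Ft(resist) 7.34 Fr(out) -2.15 F [ 0.8 -7.6  3.9] yaw [3.139 0.    0.005] gap 0.0169
```

Request:
send_rows([
  [[1, 0.0045, -0.0212, 0, 0, 0, 0], [1, 0.005, -0.0211, 0, 0, 0, 0], [1, 0.0055, -0.021, 0, 0, 0, 0], [1, 0.006, -0.0208, 0, 0, 0, 0]],
])

```text
clock: 16.4
position: [0.4795, 0.1842, 0.1154]
eef_rot: [3.139, 0.0, 0.005]
force: [0.5, -7.8, 3.2]
finger_gap: 0.0171
```

```bash
python3 lev.py; python3 - <<'E'
from h import *
c=shot('top'); im=c['frame'][:,:,::-1]
cv2.imwrite('pics/top9c.png',cv2.resize(im[180:275,155:285],None,fx=6,fy=6))
E
python3 lev.py
```

```text
t 16.4 phi -0.285 r 0.129 Ft(resist) 7.38 Fr(out) -2.72 F [ 0.5 -7.8  3.2] yaw [3.139 0.    0.005] gap 0.0171
t 16.45 phi -0.291 r 0.129 Ft(resist) 4.34 Fr(out) -1.79 F [ 0.5 -4.7  4.1] yaw [ 3.14  -0.     0.004] gap 0.0169
```

View pics/top9c.png

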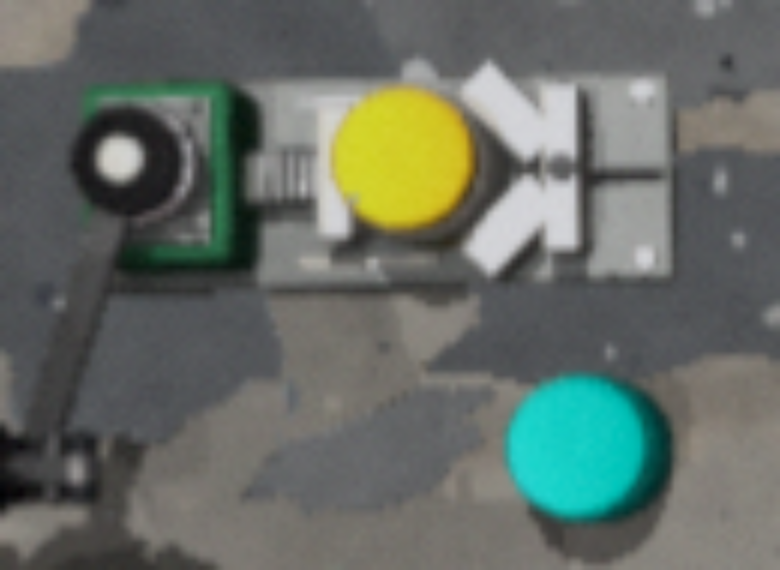

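The jar is now being pushed, its centre going from crop x 396 to 403. The pause force of 4.3 N is still below the limit.

Request:
send_rows([
  [[1, 0.0066, -0.0206, 0, 0, 0, 0], [1, 0.0071, -0.0205, 0, 0, 0, 0], [1, 0.0076, -0.0203, 0, 0, 0, 0]],
])

```text
clock: 16.7
position: [0.4824, 0.1931, 0.1154]
eef_rot: [3.138, 0.001, 0.005]
force: [0.3, -9.2, 4.2]
finger_gap: 0.0168
```

```bash
python3 lev.py
```

```text
t 16.7 phi -0.357 r 0.1291 Ft(resist) 8.55 Fr(out) -3.5 F [ 0.3 -9.2  4.2] yaw [3.138e+00 1.000e-03 5.000e-03] gap 0.0168
```

Request:
send_rows([
  [[1, 0.0081, -0.0201, 0, 0, 0, 0], [1, 0.0086, -0.0199, 0, 0, 0, 0]],
])

```text
clock: 16.87
position: [0.4843, 0.1982, 0.1153]
eef_rot: [3.136, 0.003, 0.006]
force: [-1.8, -12.2, 5.4]
finger_gap: 0.0168
```

```bash
python3 lev.py
```

```text
t 16.87 phi -0.399 r 0.1292 Ft(resist) 11.93 Fr(out) -3.12 F [ -1.8 -12.2   5.4] yaw [3.136e+00 3.000e-03 6.000e-03] gap 0.0168
```

Request:
send_rows([
  [[1, 0.0091, -0.0197, 0, 0, 0, 0], [1, 0.0096, -0.0194, 0, 0, 0, 0]],
])

```text
clock: 17.03
position: [0.4867, 0.2037, 0.1152]
eef_rot: [3.136, 0.004, 0.006]
force: [-0.5, -12.3, 5.9]
finger_gap: 0.0168
```

```bash
python3 lev.py
```

```text
t 17.03 phi -0.445 r 0.1292 Ft(resist) 11.33 Fr(out) -4.85 F [ -0.5 -12.3   5.9] yaw [3.136 0.004 0.006] gap 0.0168
```

Request:
send_rows([
  [[1, 0, 0, 0, 0, 0, 0], [1, 0, 0, 0, 0, 0, 0]],
])

```text
clock: 17.2
position: [0.4867, 0.2038, 0.1152]
eef_rot: [3.136, 0.003, 0.006]
force: [-0.4, -12.4, 5.8]
finger_gap: 0.0169
```

```bash
python3 lev.py;  python3 - <<'E'
from h import *
c=shot('top'); im=c['frame'][:,:,::-1]
cv2.imwrite('pics/top10c.png',cv2.resize(im[180:275,155:285],None,fx=6,fy=6))
E
python3 lev.py
```

```text
t 17.2 phi -0.446 r 0.1292 Ft(resist) 11.36 Fr(out) -5.04 F [ -0.4 -12.4   5.8] yaw [3.136e+00 3.000e-03 6.000e-03] gap 0.0169
t 17.25 phi -0.446 r 0.1292 Ft(resist) 10.66 Fr(out) -4.92 F [ -0.2 -11.7   5.3] yaw [3.136e+00 3.000e-03 6.000e-03] gap 0.0168
```

View pics/top10c.png

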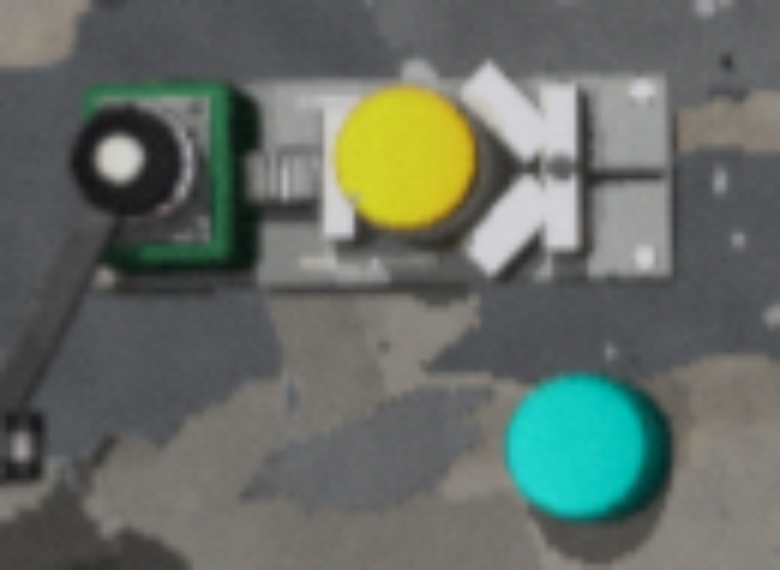

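Force holds at 11.4 N in the pause, after a flat 11.9 to 11.3 N while moving. The limiter is slipping and the jar is in the V at crop (405,157). Letting go.

Request:
send_rows([
  [[-1, 0, 0, 0, 0, 0, 0], [-1, 0, 0, 0, 0, 0, 0], [-1, 0, 0, 0, 0, 0, 0], [-1, 0, 0, 0, 0, 0, 0], [-1, 0, 0, 0, 0, 0, 0], [-1, 0, 0, 0, 0, 0, 0]],
])

```text
clock: 17.75
position: [0.4876, 0.2073, 0.1152]
eef_rot: [-3.141, 0.0, 0.004]
force: [0.1, 0.4, 0.0]
finger_gap: 0.0848
```

Request:
send_rows([
  [[-1, 0, 0, -0.05, 0, 0, 0], [-1, 0, 0, -0.15, 0, 0, 0], [-1, 0, 0, -0.2, 0, 0, 0], [-1, 0, 0, -0.2, 0, 0, 0], [-1, 0, 0, -0.15, 0, 0, 0], [-1, 0, 0, -0.05, 0, 0, 0], [-1, 0, 0, 0, 0, 0, 0], [-1, 0, 0, 0, 0, 0, 0]],
])

```text
clock: 18.42
position: [0.4874, 0.2069, 0.2352]
eef_rot: [-3.142, 0.0, 0.004]
force: [0.1, -0.6, 0.0]
finger_gap: 0.0854
```

```bash
python3 - <<'E'
from h import *
c=shot('wrist'); save(c,'wrist11.png'); s=c['st']; print(s['clock'],s['position'],s['force'],s['finger_gap'])
c=shot('top'); im=c['frame'][:,:,::-1]
cv2.imwrite('pics/top11c.png',cv2.resize(im[180:275,155:285],None,fx=6,fy=6))
hsv=cv2.cvtColor(c['frame'],cv2.COLOR_RGB2HSV)
m=cv2.inRange(hsv,(22,120,60),(35,255,255)); m[:,:200]=0;m[:,245:]=0;m[:185]=0;m[225:]=0
v,u=np.nonzero(m); w=atz(c,[[u.mean(),v.mean()]],.092)[0]; P=np.median(cloud(c,m>0)[0],0); print('lid',w,P)
o=np.array([.6059,.0383]);a=.021; d=w[:2]-o; print('clamp xy', d@[np.cos(a),np.sin(a)], d@[-np.sin(a),np.cos(a)])
for t in ['dropper','tape','marker']:
    e=eyes.spot_in(t,'top')
    if e: e=e[0]['extent']; print(t, atz(c,[[(e[0]+e[2])/2,(e[1]+e[3])/2]],{'dropper':.147,'tape':.026,'marker':.018}[t]))
E
```

```text
18.4167 [0.48739057 0.2069492  0.2351863 ] [ 0.13720566 -0.60627621  0.01341832] 0.08543146504477496
lid [0.6063425  0.03963661 0.092     ] [0.60645785 0.03969638 0.09099159]
clamp xy 0.00047047212266261877 0.0013270265162987772
dropper [[ 0.71794873 -0.08696861  0.147     ]]
tape [[ 0.37207384 -0.11250956  0.026     ]]
marker [[ 0.6837716 -0.248353   0.018    ]]
```

View pics/top11c.png

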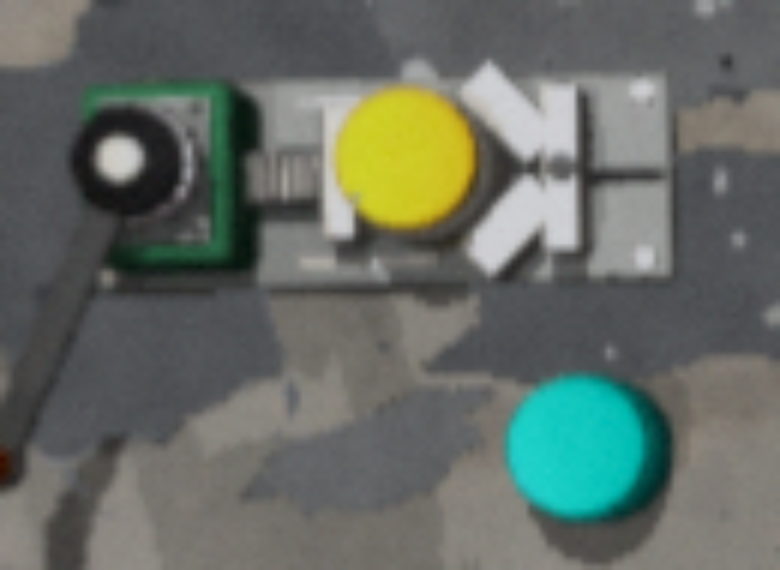

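View pics/wrist11.png

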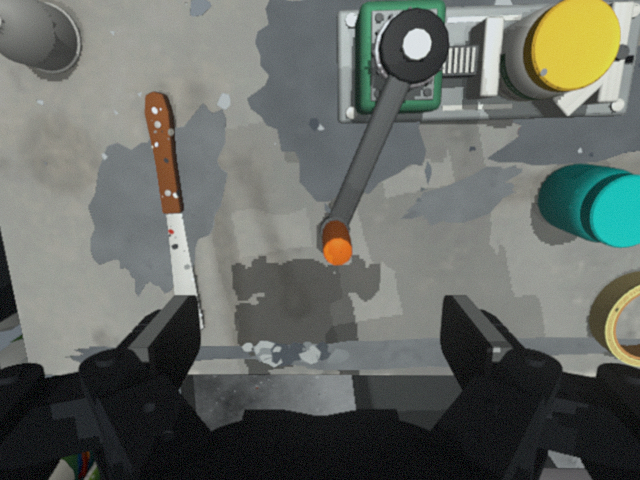

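```bash
python3 - <<'E'
from h import *
c=shot('wrist'); g=atz(c,[[337,249]],.154)[0]; v=g[:2]-[.6033,.148]; print(g, 'phi',np.arctan2(-v[1],-v[0]))
print(workorder.close_job())
E
```

```text
[0.48418676 0.19677275 0.154     ] phi -0.38863948414434313
the job is handed in; nothing more can be done
None
```

The jar is clamped in the V with the lever let go, and I handed the job in at about 18.5 s. I have no direct reading of the jaw force and no verdict. The figures below are my own measurements.

- **Placing:** I picked up the yellow-lidded jar, stood it upright on the bed between the V and the jaw, and let go of it.
- **Tightening:** I turned the lever clockwise by about 1.0 rad. The force at the grip stayed at 11.3–11.9 N over the last steps and in a pause, so the limiter was slipping and I stopped there. When I let go, the lever sprang back about 0.06 rad, as expected after a slip.
- **Jar position:** At the last check the jar was at about x +0.5 mm, y +1.3 mm in the clamp. The lid was at the height expected for a jar standing upright on the bed.
- **Gripper:** It is open and clear above the lever, with no contact force.
- **Bystanders:** The dropper bottle and tape roll were within 1 mm of where they started. The marker's position differed by about 6 mm, which I put down to detection noise because the arm never came near it.

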